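Undo the clamp knobs and hold the breaker enclosure's cover open

ROBOT

A 7-joint arm with a two-finger parallel gripper is mounted at the origin on the work surface. World frame = base frame: x ahead of the robot, y to its left, z up, the work surface at z = 0. Lengths are in m, angles in rad, forces in N, time in s.
With the tool pointing down it reaches from about 0.425 to 0.875 m from the base axis. Payload 9.9 kg.
Tool frame: the origin (TCP) lies on the mounting face of the last link; the fingertips stand 173 mm ahead of it and the grasp point (between the pads) lies 155 mm ahead of it (grip_point_offset is the distance from the TCP to the grasp point, in m); z points along the fingers, y is the direction in which the jaws open and shut (so a half turn about z gives the same grasp; the last joint's range is limited). The gripper opens to 85 mm and grips with 20 to 120 N. Pads are 22 mm wide; open, the fingers measure 114 mm over their backs; the gripper's body (76 mm by 85 mm) begins 54 mm behind the grasp point. The pads swing forward as they close: fully open they stand 13 mm farther back than shut.
Start: joints at [1.177, 0.576, 0.025, 1.437, -0.015, 1.129, -0.057], TCP at [0.206, -0.643, 0.405] pointing down, gripper open.
Joint ranges: [-2.76, 2.76], [-0.34, 2.15], [-1.52, 1.57], [0.19, 2.46], [-1.09, 4.23], [0.17, 1.99], [-2.82, 2.82]. Speed limits (rad/s): [2.22, 2.22, 3.01, 3.01, 3.14, 3.14, 3.14].

INTERFACE

Orientations are given as a unit quaternion [x, y, z, w].
In Python, from workcell import * gives the robot as it stands. The module is installed in compiled form; this text tells all that it offers.
- The arm moves only by the shell command python3 -m creep 'ROWS' [FORCE]. ROWS is JSON, a list of rows, each a list of 3 entries, a list of its own where there are three numbers: the shift along the tool's x, y, z in m, then the turn, a rotation vector about the tool's x, y, z in degrees, then the finger opening in m, from 0 to 0.0854. A call has exactly 8 rows; each row shifts and turns the pose as measured when the row begins, along the tool's axes as they then stand; what a row does not reach is not made up. A row lasts 1/8 s, in which the tool goes at most 62.5 mm and 10.7 degrees, less where a joint would pass 70% of its speed; a pose out of reach is approached as far as the arm can. A call is refused whole if a number of a shift passes 0.0625 or a number of a turn 10.7, either way. A call with a gripper value outside its range is refused whole. The fingers move at their own pace and stop on an object; FORCE is the grip in N (left out, the last holds). Time passes only in rows, so rows that do not move let the fingers close, or fill a call up. It gives the time, the measured TCP pose, the force and the opening at its end, in the units of the state.
- state(): the state, without advancing time (a new reading comes with each control period).
- read_camera(name): name is "scene" or "top"; returns a dict with "pixels" (400x640x3 uint8, red, green, blue), "fx", "fy", "cx", "cy" (pixels), "R" (3x3) and "t" (3): a world point X has camera coordinates R X + t. Camera axes: x right, y down, z forward; pixel columns grow to the right and rows downward; lengths in m; the calibration is good to about 2 mm. A picture is of the moment at which its call begins. There is no depth.
- sign_off(): hands the job in, once; it reports no verdict.
The state is a dict: "clock": time; "joints": joint angles; "joint_velocities": joint speeds; "joint_torque": joint torques, N m; "ee_pos": TCP position; "eef_rot": TCP orientation; "wrist_force": force on the tool from outside, world axes, zero at the start; "wrist_torque": the same for the moment, N m; "opening": finger opening in m.
Only numpy, scipy, OpenCV 4.12 (cv2) and the standard library are available. Lean on these libraries where they do the work, as an engineer would, in place of code of your own. Each camera call takes 0.05 s, during which the arm holds its last target.

TASK

Undo the two captive clamp knobs on the grey breaker enclosure, turning each counterclockwise all the way to its end stop, and only then raise the hinged cover by its bar handle. Finish while still holding the cover steady, half open at 45 degrees from its closed position, so that the breakers inside can be checked; do not let it go, since it falls shut by itself. Leave everything else on the bench where it is.

Things in the scene. Friction and masses are not known exactly. Their poses are not given: they have to be found in the camera images.
- enclosure: grey steel breaker enclosure lying on its back, bolted to the bench: box 200 (x) by 220 (y) by 80 high, with a solid ear on the left and on the right side that carries a clamp knob. Origin: centre of its underside on the bench; z up; its x axis points from the hinge side (nearer the robot) to the cover's free edge (away from the robot), y to the left
- cover_handle (a point): middle of the cover's round steel bar handle: diameter 11, 100 long, parallel to the hinge, on two legs; 175 from the hinge axis along the cover, 41 off it at right angles; 29 free below the bar; 25 short of the cover's free edge. Axes turn with the cover: x from hinge to free edge, y along bar, z out of it. Closed: enclosure x +75, y 0, 121.5 above the bench
- cover_hinge (a point): middle of the cover's hinge axis, at x = -100, y = 0 in the enclosure's frame, 80.5 above the bench; the axis runs along the enclosure's y. Axes turn with the cover, as for cover_handle
- cover (a joint): opening angle of the cover, rad: 0 closed (level), 0.785 is 45 degrees, 1.35 its stop. The free edge rises and swings back towards the robot. Flat sheet cover 200 by 220 by 6, mass 0.36 to 0.6 kg, hinge nearly frictionless: it falls shut when released. While a knob is done up its dog holds the cover shut
- knob_left_grip (a point): left clamp knob at mid-wing, on its upright axis, 118 above the bench, 10 below the wing's top; axis at enclosure x +50, y +135, on a solid ear 88 high. Black wing 42 long, 14 thick, 40 high, pinched from above across the 14. A steel dog (14 wide, 8 thick) at its foot reaches 39 from the axis. Site x: along wing, towards the dog's end; z up
- knob_right_grip (a point): right clamp knob at mid-wing, on its upright axis, 118 above the bench, 10 below the wing's top; axis at enclosure x +50, y -135, on a solid ear 88 high. Black wing 42 long, 14 thick, 40 high, pinched from above across the 14. A steel dog (14 wide, 8 thick) at its foot reaches 39 from the axis. Site x: along wing, towards the dog's end; z up
- knob_left (a joint): turn of the left knob, rad, growing counterclockwise seen from above. 0: done up, the dog lies over the cover (it points straight at the enclosure's middle). 1.40: end stop, fully undone, dog off the cover, pointing nearly along the enclosure's +x. Starts between 0 and 0.25. Stays where it is left; dry friction about 0.12 N m.
- knob_right (a joint): turn of the right knob, rad, growing counterclockwise seen from above. 0: done up, the dog lies over the cover (it points straight at the enclosure's middle). 1.40: end stop, fully undone, dog off the cover, pointing nearly along the enclosure's -x. Starts between 0 and 0.25. Stays where it is left; dry friction about 0.12 N m.
- breaker_a: bystander: loose single-pole breaker, 78 x 25 x 52, beyond the enclosure's free edge; origin at its underside
- breaker_b: bystander: loose two-pole breaker, 78 x 50 x 52, beside the enclosure's left side; origin at its underside
- breaker_c: bystander: loose single-pole breaker, 78 x 25 x 52, on the bench to the right; origin at its underside
- screwdriver: bystander: screwdriver with black handle, 190 long, lying beside the enclosure's right side (origin midway along it); origin at its underside
- bracket: bystander: bent steel strap bracket, 35 x 148 x 36, on the bench to the left; origin at its underside
- jar: bystander: closed screw jar, 64 diameter, 85 high, on the right towards the robot; origin at its underside
- collar: bystander: steel conduit collar, 60 outer diameter, 28 high, beyond the enclosure to the right; origin at its underside

How it is judged:
By the outcome, as a careful person would: the job done as asked, in the order asked, and still so for the second after the job is handed in, while the arm keeps its last pose, push and grip.
It also fails if it takes over 51 s, if anything falls off the work surface, if the arm or the gripper's body presses on something with over 40 N, if the wrist force passes 120 N, or if a joint passes its speed limit or range.

## Working session

There is one attempt and no reset: what is moved stays moved. The work goes in short steps, Python scripts to look and compute and a shell command to move; the robot and the scene stay as the last step left them, time stands still between calls to the robot, and variables do not carry over. Pictures are saved under pics/ and viewed, and the job is handed in when it is done.

```bash
mkdir -p pics; python3 - <<'E'
from workcell import *
import cv2,numpy as np
s=state()
for k,v in s.items(): print(k,np.round(v,4))
for n in("scene","top"):
    c=read_camera(n); cv2.imwrite(f"pics/{n}0.png",c["pixels"][:,:,::-1])
    print(n,c["fx"],c["fy"],c["cx"],c["cy"]);print(np.array(c["R"]).round(4).tolist(),np.array(c["t"]).round(4).tolist())
E
```

```text
clock 0.0
joints [ 1.1772  0.5765  0.0249  1.4379 -0.015   1.129  -0.0565]
joint_velocities [ 0.0016 -0.0015 -0.0024 -0.     -0.0012  0.0018 -0.0005]
joint_torque [ 2.60000e-03 -7.65746e+01  2.25120e+00 -2.85963e+01  1.53000e-02
  1.28000e-02  0.00000e+00]
ee_pos [ 0.2057 -0.6427  0.4038]
eef_rot [ 9.880e-01  1.543e-01 -2.000e-04 -8.000e-04]
wrist_force [0.4395 0.2925 0.1971]
wrist_torque [0.0223 0.0086 0.0068]
opening 0.0854
scene 365.073528555631 365.073528555631 326.8265680284184 202.89597069330725
[[0.5654, 0.8248, 0.0038], [0.6095, -0.4146, -0.6757], [-0.5558, 0.3844, -0.7371]] [-0.3272, -0.2554, 1.3503]
top 370.3513360847828 370.3513360847828 319.12115432713233 197.80906254210433
[[0.0264, -0.9992, 0.03], [-0.9858, -0.031, -0.1649], [0.1657, -0.0252, -0.9858]] [-0.0051, 0.5559, 1.1204]
```

View pics/scene0.png

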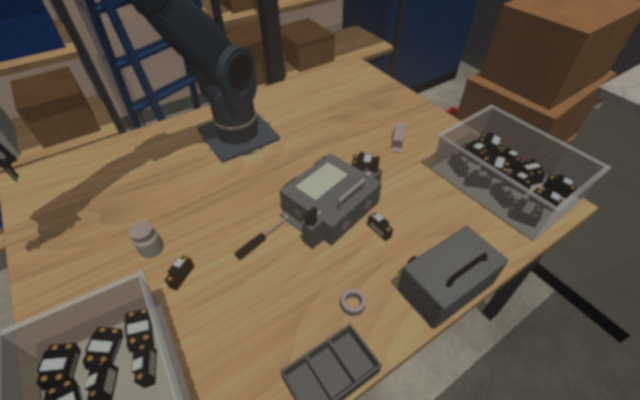

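View pics/top0.png

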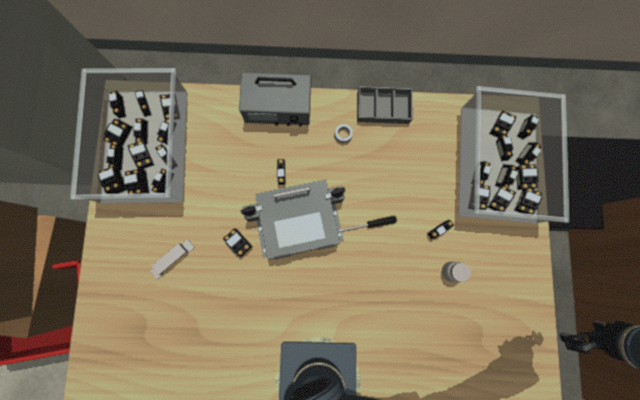

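The top view shows the enclosure around pixel (300,218). The left knob is at about (249,212), the right knob at about (337,193), and the bar at about (292,193). I'll zoom in on both views.

```bash
python3 - <<'E'
import cv2
a=cv2.imread("pics/top0.png")[165:275,220:360]; cv2.imwrite("pics/topz.png",cv2.resize(a,None,fx=5.4,fy=5.4,interpolation=cv2.INTER_CUBIC))
a=cv2.imread("pics/scene0.png")[140:255,260:400]; cv2.imwrite("pics/scz.png",cv2.resize(a,None,fx=5,fy=5,interpolation=cv2.INTER_CUBIC))
E
```

```text
(no output)
```

View pics/topz.png

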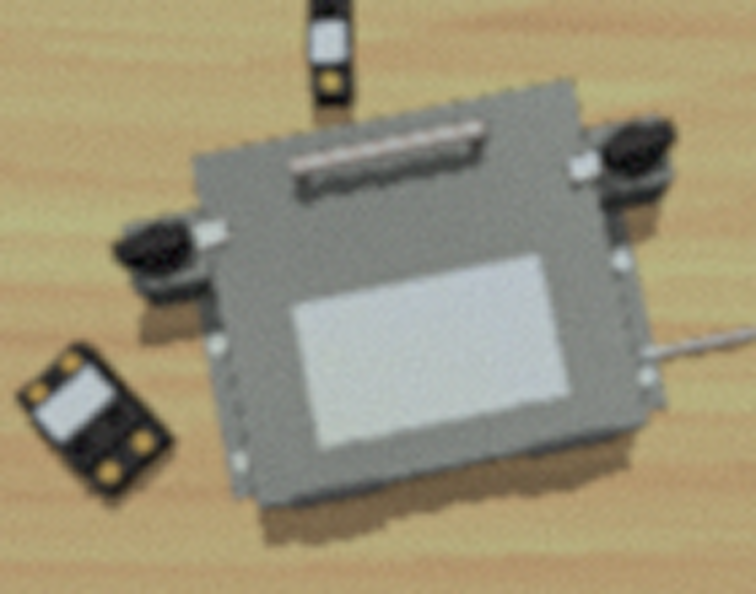

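View pics/scz.png

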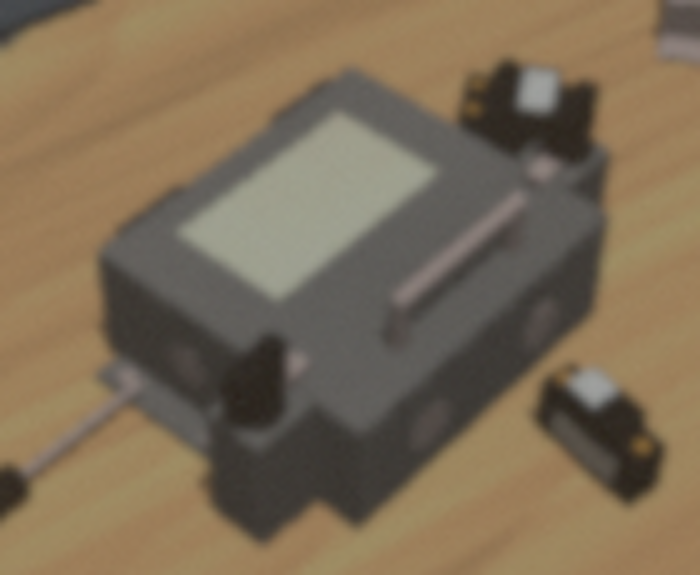

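```bash
cat > h.py <<'E'
from workcell import *
import numpy as np,cv2
from scipy.optimize import least_squares
from scipy.spatial.transform import Rotation as Ro
def proj(c,X):
    p=np.asarray(X)@np.array(c["R"]).T+np.array(c["t"]); return np.stack([c["fx"]*p[:,0]/p[:,2]+c["cx"],c["fy"]*p[:,1]/p[:,2]+c["cy"]],1)
def W(P,X):
    X=np.atleast_2d(X); c,s=np.cos(P[2]),np.sin(P[2])
    return np.stack([P[0]+c*X[:,0]-s*X[:,1],P[1]+s*X[:,0]+c*X[:,1],X[:,2]],1)
E
python3 - <<'E'
from h import *
X=[(.1,.11,.087),(.1,-.11,.087),(.075,.05,.1245),(.075,-.05,.1245)]
zt=[(195,155),(572,82),(293,165),(484,130)]
Xs=[(.1,.11,.087),(.1,-.11,.087),(-.1,-.11,.087),(-.1,.11,.087),(.075,.05,.1245),(.075,-.05,.1245)]
zs=[(605,212),(358,432),(103,253),(347,70),(522,195),(396,298)]
ct,cs=read_camera("top"),read_camera("scene")
pt=(np.array(zt)+.5)/5.4-.5+[220,165]; ps=(np.array(zs)+.5)/5-.5+[260,140]
f=lambda P:np.r_[(proj(ct,W(P,X))-pt).ravel(),(proj(cs,W(P,Xs))-ps).ravel()]
r=least_squares(f,[.5,0,0],loss='soft_l1'); P=r.x;print(P,np.degrees(P[2]));print(f(P).reshape(-1,2).round(1).tolist())
for sel in(0,1):
    g=(lambda P:f(P)[:8]) if sel==0 else (lambda P:f(P)[8:]); print(least_squares(g,P).x)
np.save("P.npy",P)
print(W(P,[(.05,.135,.118),(.05,-.135,.118),(.075,0,.1215)]).round(4))
# overlay
for n,c in(("top",ct),("scene",cs)):
    im=cv2.resize(c["pixels"][:,:,::-1],None,fx=5,fy=5,interpolation=cv2.INTER_CUBIC)
    def ln(pts,col):
        q=((proj(c,W(P,pts))+.5)*5).astype(int); cv2.polylines(im,[q.reshape(-1,1,2)],True,col,1)
    ln(Xs[:4],(0,0,255)); 
    for s in(1,-1):
      for a in(0,.125,.25):
        # left dog dir -y at 0
        th=-s*np.pi/2+a; d=np.array([np.cos(th),np.sin(th)])
        n2=np.array([-d[1],d[0]]);k=np.array([.05,s*.135])
        ln([(*(k+.021*e*d+.007*g*n2),.128) for e,g in((1,1),(1,-1),(-1,-1),(-1,1))],[(0,255,0),(255,255,0),(0,255,255)][int(a*8)])
        ln([(*(k+.039*d),.096),(*k,.096)],[(0,255,0),(255,255,0),(0,255,255)][int(a*8)])
    y0,x0=(165,220) if n=="top" else (140,260)
    cv2.imwrite(f"pics/ov_{n}.png",im[y0*5:y0*5+560,x0*5:x0*5+700])
E
```

```text
[0.48549294 0.07524763 0.24408245] 13.984894282589725
[[-0.6, 0.3], [0.4, -1.1], [1.3, 0.1], [-0.7, -0.5], [0.7, -0.1], [0.1, 0.1], [-2.1, -0.8], [0.3, -1.4], [-1.3, 0.6], [0.5, -0.3]]
[0.48417986 0.07720146 0.22515988]
[0.48667343 0.07537956 0.24788681]
[[ 0.5014  0.2183  0.118 ]
 [ 0.5666 -0.0437  0.118 ]
 [ 0.5583  0.0934  0.1215]]
```

View pics/ov_top.png

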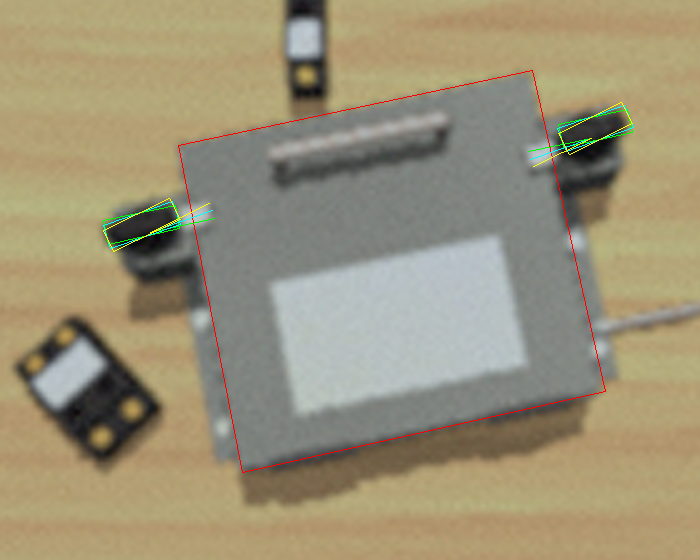

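View pics/ov_scene.png

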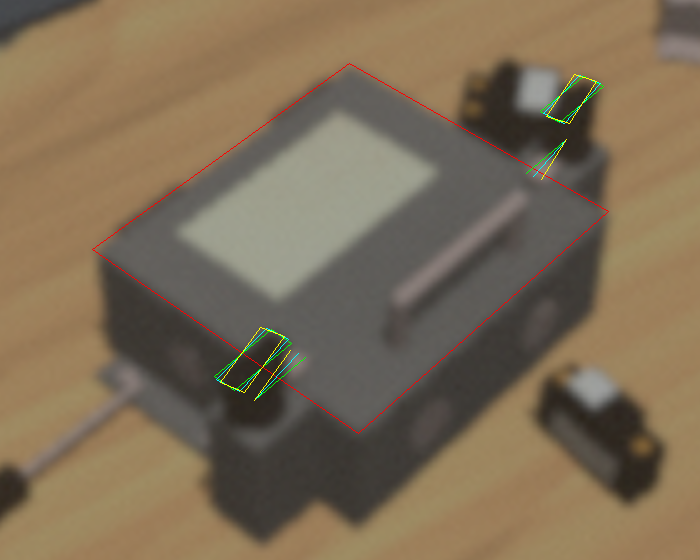

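```bash
cat >> h.py <<'E'
def pose():
    s=state(); return np.array(s["ee_pos"]),Ro.from_quat(s["eef_rot"]),s
def down(yawy): # tool down with y axis at world angle yawy (deg)
    a=np.radians(yawy); y=np.array([np.cos(a),np.sin(a),0]); z=np.array([0,0,-1.]); return Ro.from_matrix(np.stack([np.cross(y,z),y,z],1))
def plan(p0,R0,segs):
    for pt,Rt,n in segs:
        pt=np.asarray(pt,float); rv=(R0.inv()*Rt).as_rotvec()
        for i in range(n):
            a=R0*Ro.from_rotvec(rv*i/n)
            d=a.inv().apply((pt-p0)/n)
            print(np.round(d,4).tolist(),np.round(np.degrees(rv/n),1).tolist())
        p0,R0=pt,Rt
def show():
    p,R,s=pose(); print("t",s["clock"],"p",p.round(4),"yawy",np.degrees(np.arctan2(*R.as_matrix()[:2,1][::-1])).round(2),"z",R.as_matrix()[:,2].round(3),"F",np.round(s["wrist_force"],1),"T",np.round(s["wrist_torque"],2),"op",s["opening"],"q",np.round(s["joints"],3))
    return p,R
E
python3 - <<'E'
from h import *
p,R=show(); P=np.load("P.npy"); k=W(P,[(.05,-.135,.118)])[0]
plan(p,R,[([k[0],k[1],.345],down(20),12),([k[0],k[1],.276],down(20),4)])
E
```

```text
t 0.2 p [ 0.2058 -0.6428  0.4042] yawy -72.25 z [-0.     0.001 -1.   ] F [-0.1  0.5 -0.3] T [-0.03  0.04  0.02] op 0.08531557383057595 q [ 1.177  0.576  0.025  1.438 -0.015  1.129 -0.056]
[0.0439, -0.0384, 0.005] [-0.0, -0.0, -7.7]
[0.0486, -0.0322, 0.005] [-0.0, -0.0, -7.7]
[0.0525, -0.0254, 0.005] [-0.0, -0.0, -7.7]
[0.0554, -0.0181, 0.005] [-0.0, -0.0, -7.7]
[0.0573, -0.0106, 0.0049] [-0.0, -0.0, -7.7]
[0.0582, -0.0028, 0.0049] [-0.0, -0.0, -7.7]
[0.0581, 0.005, 0.0049] [-0.0, -0.0, -7.7]
[0.0569, 0.0127, 0.0049] [-0.0, -0.0, -7.7]
[0.0547, 0.0202, 0.0049] [-0.0, -0.0, -7.7]
[0.0515, 0.0274, 0.0049] [-0.0, -0.0, -7.7]
[0.0473, 0.034, 0.0049] [-0.0, -0.0, -7.7]
[0.0424, 0.04, 0.0049] [-0.0, -0.0, -7.7]
[0.0, 0.0, 0.0172] [0.0, 0.0, 0.0]
[0.0, 0.0, 0.0172] [0.0, 0.0, 0.0]
[0.0, 0.0, 0.0172] [0.0, 0.0, 0.0]
[0.0, 0.0, 0.0172] [0.0, 0.0, 0.0]
```

```bash
python3 -m creep '[[[0.044,-0.038,0.005],[0,0,-7.7],0.06],[[0.049,-0.032,0.005],[0,0,-7.7],0.06],[[0.052,-0.025,0.005],[0,0,-7.7],0.06],[[0.055,-0.018,0.005],[0,0,-7.7],0.06],[[0.057,-0.011,0.005],[0,0,-7.7],0.06],[[0.058,-0.003,0.005],[0,0,-7.7],0.06],[[0.058,0.005,0.005],[0,0,-7.7],0.06],[[0.057,0.013,0.005],[0,0,-7.7],0.06]]' 30
python3 - <<'E'
from h import *
p,R=show(); P=np.load("P.npy"); k=W(P,[(.05,-.135,.118)])[0]
plan(p,R,[([k[0],k[1],.345],down(20),6),([k[0],k[1],.325],down(20),2)])
E
```

```text
clock: 1.2
ee_pos: [0.4446, -0.2336, 0.3617]
eef_rot: [0.761, 0.648, -0.001, 0.001]
wrist_force: [0.9, -0.7, -0.1]
opening: 0.0598
t 1.2 p [ 0.4446 -0.2336  0.3617] yawy -9.19 z [-0.    -0.002 -1.   ] F [ 0.9 -0.7 -0.1] T [-0.07 -0.04  0.02] op 0.05975970240148048 q [ 0.632  0.381 -0.334  1.937  0.166  0.849  0.05 ]
[0.0345, 0.015, 0.0027] [-0.0, 0.0, -4.9]
[0.0331, 0.0179, 0.0027] [-0.0, 0.0, -4.9]
[0.0315, 0.0206, 0.0027] [-0.0, 0.0, -4.9]
[0.0296, 0.0232, 0.0027] [-0.0, 0.0, -4.9]
[0.0275, 0.0257, 0.0028] [-0.0, 0.0, -4.9]
[0.0253, 0.0279, 0.0028] [-0.0, 0.0, -4.9]
[0.0, 0.0, 0.01] [0.0, 0.0, 0.0]
[0.0, 0.0, 0.01] [0.0, 0.0, 0.0]
```

```bash
python3 -m creep '[[[0.035,0.015,0.003],[0,0,-5],0.06],[[0.033,0.018,0.003],[0,0,-5],0.06],[[0.032,0.021,0.003],[0,0,-5],0.06],[[0.030,0.023,0.003],[0,0,-5],0.06],[[0.028,0.026,0.003],[0,0,-5],0.06],[[0.025,0.028,0.003],[0,0,-5],0.06],[[0,0,0.01],[0,0,0],0.06],[[0,0,0],[0,0,0],0.06]]'
python3 - <<'E'
from h import *
p,R=show(); P=np.load("P.npy"); k=W(P,[(.05,-.135,.118)])[0]; print(k)
plan(p,R,[([k[0],k[1],.325],down(20),2),([k[0],k[1],.275],down(20),4)])
for n in("top","scene"):
    c=read_camera(n); g=p+R.apply([0,0,.155]); u=proj(c,[g])[0]
    x,y=(int(u[0])-60,int(u[1])-50); print(n,u,x,y)
    a=c["pixels"][y:y+100,x:x+120,::-1]; cv2.imwrite(f"pics/r1_{n}.png",cv2.resize(a,None,fx=5,fy=5,interpolation=cv2.INTER_CUBIC))
E
```

```text
clock: 2.2
ee_pos: [0.5687, -0.0291, 0.3319]
eef_rot: [0.557, 0.83, -0.001, 0.0]
wrist_force: [-0.2, -0.4, 0.4]
opening: 0.0599
t 2.2 p [ 0.5687 -0.0291  0.3319] yawy 22.27 z [-0.    -0.001 -1.   ] F [-0.2 -0.4  0.4] T [ 0.01 -0.04  0.01] op 0.05994533514965515 q [ 0.284  0.525 -0.478  1.805  0.304  0.885  0.056]
[ 0.56663584 -0.04366759  0.118     ]
[-0.0063, -0.0037, 0.0034] [-0.0, 0.0, 1.1]
[-0.0064, -0.0036, 0.0034] [-0.0, 0.0, 1.1]
[0.0, 0.0, 0.0125] [0.0, 0.0, 0.0]
[0.0, 0.0, 0.0125] [0.0, 0.0, 0.0]
[0.0, 0.0, 0.0125] [0.0, 0.0, 0.0]
[0.0, 0.0, 0.0125] [0.0, 0.0, 0.0]
top [334.95821947 186.08535328] 274 136
scene [314.89301402 196.27848735] 254 146
```

View pics/r1_scene.png

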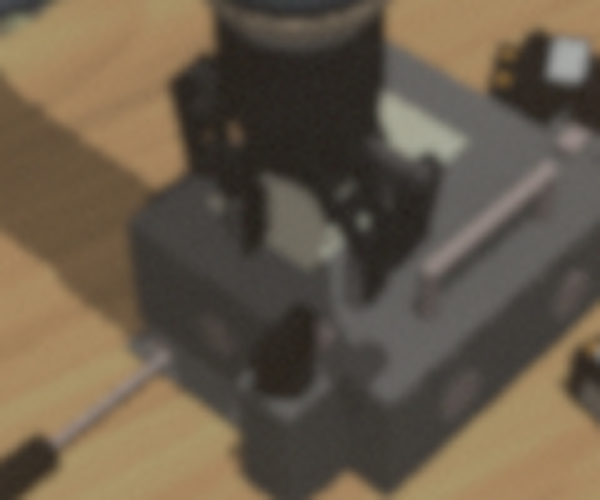

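View pics/r1_top.png

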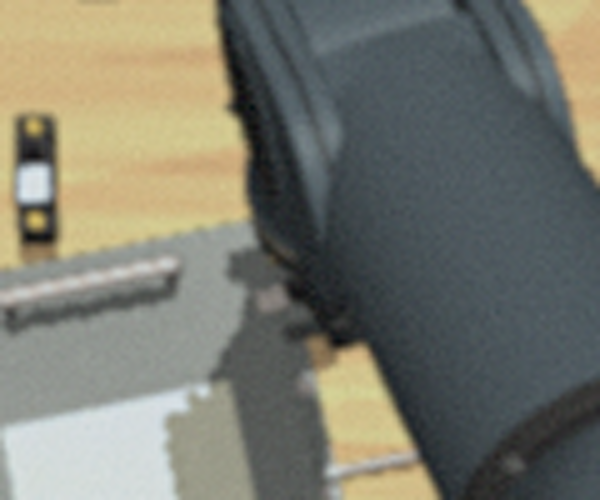

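The scene view shows the open fingers at about (245,220) and (385,270), above and just left of the knob at (290,355), as the numbers say. I'll correct sideways and descend.

```bash
python3 -m creep '[[[-0.007,-0.004,0.003],[0,0,1.1],0.06],[[-0.006,-0.003,0.003],[0,0,1.1],0.06],[[0,0,0.012],[0,0,0],0.06],[[0,0,0.012],[0,0,0],0.06],[[0,0,0.005],[0,0,0],0.06],[[0,0,0],[0,0,0],0.06],[[0,0,0],[0,0,0],0.06],[[0,0,0],[0,0,0],0.06]]'
python3 - <<'E'
from h import *
p,R=show(); P=np.load("P.npy"); k=W(P,[(.05,-.135,.118)])[0]; print(k)
plan(p,R,[([k[0],k[1],.275],down(20),2)])
for n in("scene",):
    c=read_camera(n); g=p+R.apply([0,0,.155]); u=proj(c,[g])[0]
    x,y=(int(u[0])-60,int(u[1])-50); print(n,u,x,y)
    a=c["pixels"][y:y+100,x:x+120,::-1]; cv2.imwrite(f"pics/r2_{n}.png",cv2.resize(a,None,fx=5,fy=5,interpolation=cv2.INTER_CUBIC))
E
```

```text
clock: 3.3
ee_pos: [0.5665, -0.0472, 0.2957]
eef_rot: [0.576, 0.817, -0.0, 0.001]
wrist_force: [-0.5, 0.6, 0.0]
opening: 0.06
t 3.3 p [ 0.5665 -0.0472  0.2957] yawy 19.66 z [ 0.002 -0.002 -1.   ] F [-0.5  0.6  0. ] T [0.04 0.06 0.05] op 0.05995178943611614 q [ 0.292  0.565 -0.445  1.848  0.33   0.801  0.019]
[ 0.56663584 -0.04366759  0.118     ]
[0.0017, 0.0007, 0.0104] [0.0, 0.1, -0.2]
[0.0016, 0.0007, 0.0104] [0.0, 0.1, -0.2]
scene [308.68166711 208.73506481] 248 158
```

View pics/r2_scene.png

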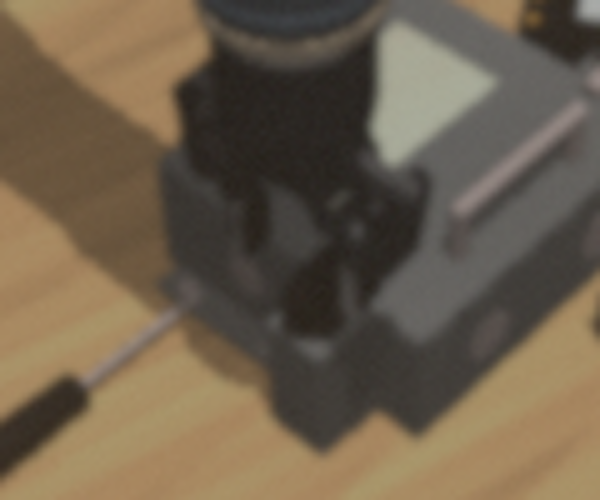

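The fingers straddle the knob at about (320,300). Next I go down 20 mm and close.

```bash
python3 -m creep '[[[0.002,0.001,0.010],[0,0,0],0.06],[[0.001,0,0.010],[0,0,0],0.06],[[0,0,0.001],[0,0,0],0.0],[[0,0,0],[0,0,0],0.0],[[0,0,0],[0,0,0],0.0],[[0,0,0],[0,0,0],0.0],[[0,0,0],[0,0,0],0.0],[[0,0,0],[0,0,0],0.0]]' 30
python3 -c "
from h import *
show()"
```

```text
clock: 4.35
ee_pos: [0.5666, -0.0437, 0.2733]
eef_rot: [0.576, 0.817, -0.0, 0.001]
wrist_force: [2.1, 0.2, -2.4]
opening: 0.0134
t 4.35 p [ 0.5666 -0.0437  0.2733] yawy 19.66 z [ 0.002 -0.002 -1.   ] F [ 2.1  0.2 -2.4] T [ 0.05 -0.12  0.  ] op 0.013420916731789138 q [ 0.275  0.593 -0.43   1.87   0.351  0.752 -0.006]
```

Gripped with an opening of 13.4 mm. Now I turn counterclockwise.

```bash
python3 -m creep '[[[0,0,0],[0,0,-6],0],[[0,0,0],[0,0,-9],0],[[0,0,0],[0,0,-9],0],[[0,0,0],[0,0,-9],0],[[0,0,0],[0,0,-9],0],[[0,0,0],[0,0,-9],0],[[0,0,0],[0,0,-9],0],[[0,0,0],[0,0,-6],0]]' 40
python3 -c "
from h import *
show()"
```

```text
clock: 5.35
ee_pos: [0.5676, -0.0422, 0.2733]
eef_rot: [0.02, 1.0, 0.001, 0.003]
wrist_force: [1.0, 1.7, -3.9]
opening: 0.0132
t 5.35 p [ 0.5676 -0.0422  0.2733] yawy 87.75 z [ 0.005  0.002 -1.   ] F [ 1.   1.7 -3.9] T [ 0.28 -0.02 -0.1 ] op 0.01317429019293775 q [ 0.474  0.663 -0.762  1.862  0.597  0.855  0.943]
```

```bash
python3 -m creep '[[[0,0,0],[0,0,-3],0],[[0,0,0],[0,0,-3],0],[[0,0,0],[0,0,-2],0],[[0,0,0],[0,0,-2],0],[[0,0,0],[0,0,-2],0],[[0,0,0],[0,0,-1],0],[[0,0,0],[0,0,-1],0],[[0,0,0],[0,0,0],0]]'
python3 -c "
from h import *
show()"
```

```text
clock: 6.35
ee_pos: [0.5682, -0.0426, 0.2735]
eef_rot: [-0.103, 0.995, 0.002, 0.003]
wrist_force: [0.5, 3.4, -2.3]
opening: 0.0132
t 6.35 p [ 0.5682 -0.0426  0.2735] yawy 101.83 z [ 0.006  0.005 -1.   ] F [ 0.5  3.4 -2.3] T [ 0.61 -0.23 -2.56] op 0.013224076721208072 q [ 0.513  0.684 -0.83   1.859  0.641  0.883  1.148]
```

The torque jumped to -2.6 N m, so the knob is at its stop. Release, lift, and go to the left knob.

```bash
python3 -m creep '[[[0,0,0],[0,0,0],0.06],[[0,0,0],[0,0,0],0.06],[[0,0,0],[0,0,0],0.06],[[0,0,-0.03],[0,0,0],0.06],[[0,0,-0.04],[0,0,0],0.06],[[0,0,0],[0,0,10],0.06],[[0,0,0],[0,0,10],0.06],[[0,0,0],[0,0,10],0.06]]' 30
python3 - <<'E'
from h import *
p,R=show(); P=np.load("P.npy"); k=W(P,[(.05,.135,.118)])[0]; print(k)
plan(p,R,[([k[0],k[1],.325],down(16),7)])
E
```

```text
clock: 7.35
ee_pos: [0.5667, -0.0428, 0.346]
eef_rot: [0.159, 0.987, 0.0, 0.002]
wrist_force: [-0.3, -0.2, 0.1]
opening: 0.06
t 7.35 p [ 0.5667 -0.0428  0.346 ] yawy 71.72 z [ 0.005  0.    -1.   ] F [-0.3 -0.2  0.1] T [ 0.06 -0.04 -0.01] op 0.05998503849715922 q [ 0.479  0.559 -0.752  1.788  0.455  0.971  0.793]
[0.501386   0.21832946 0.118     ]
[0.0206, 0.0325, 0.003] [0.0, 0.0, 8.0]
[0.0249, 0.0293, 0.003] [0.0, 0.0, 8.0]
[0.0287, 0.0256, 0.003] [0.0, 0.0, 8.0]
[0.032, 0.0214, 0.003] [0.0, 0.0, 8.0]
[0.0346, 0.0168, 0.003] [0.0, 0.0, 8.0]
[0.0366, 0.0118, 0.003] [0.0, 0.0, 8.0]
[0.0379, 0.0066, 0.003] [0.0, 0.0, 8.0]
```

```bash
python3 -m creep '[[[0.021,0.032,0.002],[0,0,8],0.06],[[0.025,0.029,0.002],[0,0,8],0.06],[[0.029,0.026,0.002],[0,0,8],0.06],[[0.032,0.021,0.002],[0,0,8],0.06],[[0.035,0.017,0.003],[0,0,8],0.06],[[0.037,0.012,0.003],[0,0,8],0.06],[[0.038,0.007,0.003],[0,0,8],0.06],[[0,0,0],[0,0,0],0.06]]'
python3 - <<'E'
from h import *
p,R=show(); P=np.load("P.npy"); k=W(P,[(.05,.135,.118)])[0]; print(k)
plan(p,R,[([k[0],k[1],.325],down(16),1),([k[0],k[1],.295],down(16),3)])
for n in("scene","top"):
    c=read_camera(n)
    x,y=(260,140) if n=="scene" else (220,155)
    a=c["pixels"][y:y+110,x:x+140,::-1]; cv2.imwrite(f"pics/l1_{n}.png",cv2.resize(a,None,fx=5,fy=5,interpolation=cv2.INTER_CUBIC))
E
```

```text
clock: 8.35
ee_pos: [0.5017, 0.2281, 0.3284]
eef_rot: [0.615, 0.788, 0.001, 0.004]
wrist_force: [0.1, -0.7, -0.8]
opening: 0.0598
t 8.35 p [0.5017 0.2281 0.3284] yawy 14.09 z [ 0.007 -0.002 -1.   ] F [ 0.1 -0.7 -0.8] T [0.   0.01 0.02] op 0.05984044518223383 q [-0.195  0.503 -0.471  1.858  0.305  0.847 -0.574]
[0.501386   0.21832946 0.118     ]
[-0.0094, -0.0027, 0.0035] [0.4, 0.2, -1.9]
[0.0, 0.0, 0.01] [0.0, 0.0, 0.0]
[0.0, 0.0, 0.01] [0.0, 0.0, 0.0]
[0.0, 0.0, 0.01] [0.0, 0.0, 0.0]
```

View pics/l1_scene.png

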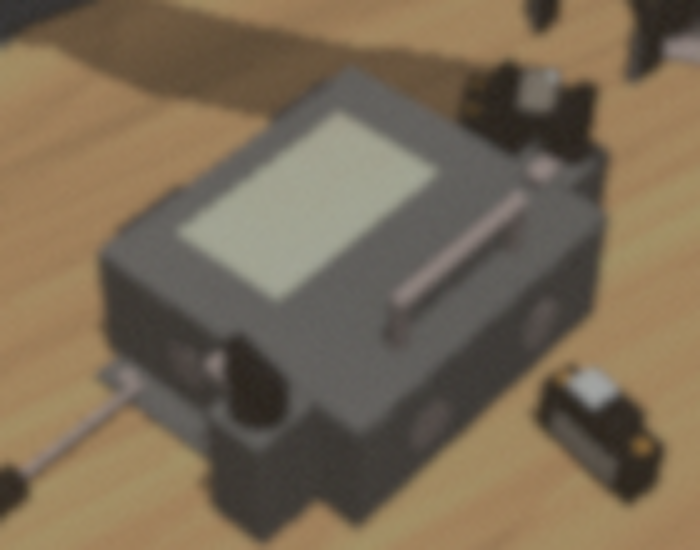

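View pics/l1_top.png

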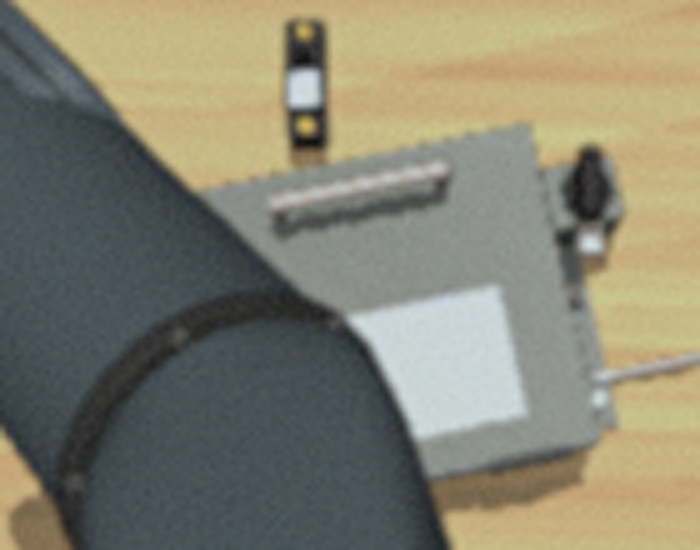

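The right knob's dog (top zoom, about (592,240)) now points straight back along -x, clear of the cover. Next I descend on the left knob.

```bash
python3 -m creep '[[[-0.009,-0.003,0.003],[0,0,-1.5],0.06],[[0,0,0.012],[0,0,0],0.06],[[0,0,0.012],[0,0,0],0.06],[[0,0,0.005],[0,0,0],0.06],[[0,0,0],[0,0,0],0.06],[[0,0,0],[0,0,0],0.06],[[0,0,0],[0,0,0],0.06],[[0,0,0],[0,0,0],0.06]]'
python3 - <<'E'
from h import *
p,R=show(); P=np.load("P.npy"); k=W(P,[(.05,.135,.118)])[0]; print(k)
plan(p,R,[([k[0],k[1],.274],down(16),2)])
for n in("scene",):
    c=read_camera(n)
    x,y=(310,120) if n=="scene" else (220,155)
    a=c["pixels"][y:y+80,x:x+100,::-1]; cv2.imwrite(f"pics/l2_{n}.png",cv2.resize(a,None,fx=7,fy=7,interpolation=cv2.INTER_CUBIC))
E
```

```text
clock: 9.45
ee_pos: [0.5035, 0.2105, 0.2937]
eef_rot: [0.606, 0.795, -0.0, 0.005]
wrist_force: [0.7, -0.4, 0.1]
opening: 0.0597
t 9.45 p [0.5035 0.2105 0.2937] yawy 15.4 z [ 0.007 -0.006 -1.   ] F [ 0.7 -0.4  0.1] T [ 0.03 -0.02 -0.  ] op 0.05965163314674592 q [-0.179  0.54  -0.455  1.908  0.345  0.767 -0.561]
[0.501386   0.21832946 0.118     ]
[0.0041, -0.0, 0.0098] [0.1, 0.2, -0.3]
[0.0041, 0.0, 0.0098] [0.1, 0.2, -0.3]
```

View pics/l2_scene.png

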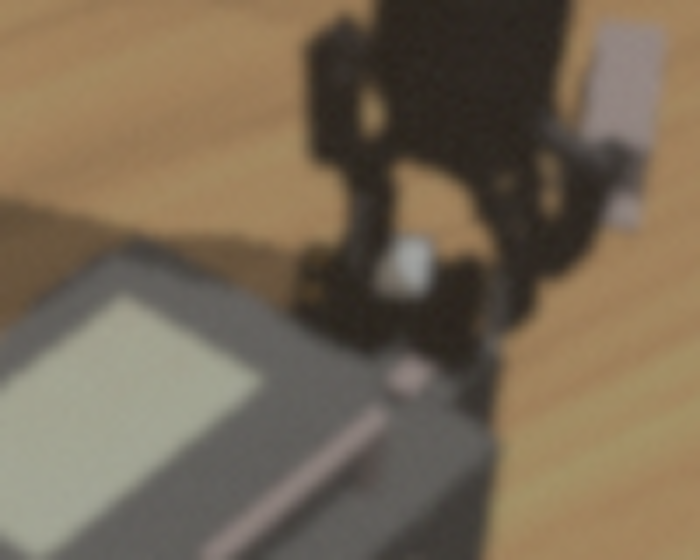

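The knob at about (440,320) lies between the fingers at (370,220) and (510,290). Correct, descend and grip.

```bash
python3 -m creep '[[[0.006,0,0.009],[0,0,0],0.06],[[0.002,0,0.009],[0,0,0],0.06],[[0,0,0.002],[0,0,0],0.03],[[0,0,0],[0,0,0],0.0],[[0,0,0],[0,0,0],0.0],[[0,0,0],[0,0,0],0.0],[[0,0,0],[0,0,0],0.0],[[0,0,0],[0,0,0],0.0]]' 30
python3 -c "
from h import *
show()"
```

```text
clock: 10.5
ee_pos: [0.5014, 0.2191, 0.2721]
eef_rot: [0.606, 0.796, -0.0, 0.004]
wrist_force: [-0.4, 1.1, -2.3]
opening: 0.0138
t 10.5 p [0.5014 0.2191 0.2721] yawy 15.43 z [ 0.007 -0.006 -1.   ] F [-0.4  1.1 -2.3] T [ 0.15 -0.11  0.01] op 0.013782615364278574 q [-0.208  0.571 -0.439  1.926  0.368  0.721 -0.596]
```

```bash
python3 -m creep '[[[0,0,0],[0,0,-6],0],[[0,0,0],[0,0,-9],0],[[0,0,0],[0,0,-9],0],[[0,0,0],[0,0,-9],0],[[0,0,0],[0,0,-9],0],[[0,0,0],[0,0,-9],0],[[0,0,0],[0,0,-9],0],[[0,0,0],[0,0,-9],0]]' 40
python3 -c "
from h import *
show()"
```

```text
clock: 11.5
ee_pos: [0.5026, 0.2204, 0.2722]
eef_rot: [0.031, 1.0, -0.0, 0.005]
wrist_force: [0.0, 2.4, -5.2]
opening: 0.0133
t 11.5 p [0.5026 0.2204 0.2722] yawy 86.47 z [ 0.01  -0.001 -1.   ] F [ 0.   2.4 -5.2] T [ 0.63  0.06 -0.16] op 0.013297866456183404 q [ 0.005  0.645 -0.785  1.916  0.623  0.831  0.392]
```

```bash
python3 -m creep '[[[0,0,0],[0,0,-3],0],[[0,0,0],[0,0,-3],0],[[0,0,0],[0,0,-3],0],[[0,0,0],[0,0,-2],0],[[0,0,0],[0,0,-2],0],[[0,0,0],[0,0,-1],0],[[0,0,0],[0,0,-1],0],[[0,0,0],[0,0,0],0]]'
python3 -c "
from h import *
show()"
```

```text
clock: 12.5
ee_pos: [0.5039, 0.2202, 0.2725]
eef_rot: [-0.101, 0.995, 0.001, 0.005]
wrist_force: [0.1, 1.8, -2.2]
opening: 0.0135
t 12.5 p [0.5039 0.2202 0.2725] yawy 101.61 z [ 0.01   0.003 -1.   ] F [ 0.1  1.8 -2.2] T [ 0.41 -0.09 -1.45] op 0.013543531472520966 q [ 0.047  0.669 -0.857  1.913  0.671  0.863  0.612]
```

```bash
python3 -m creep '[[[0,0,0],[0,0,-1.5],0],[[0,0,0],[0,0,-1],0],[[0,0,0],[0,0,0],0.06],[[0,0,0],[0,0,0],0.06],[[0,0,0],[0,0,0],0.06],[[0,0,-0.03],[0,0,0],0.06],[[0,0,-0.04],[0,0,0],0.06],[[0,0,0],[0,0,8],0.06]]' 40
python3 - <<'E'
from h import *
p,R=show(); P=np.load("P.npy"); k=W(P,[(.075,0,.1215)])[0]; print(k)
plan(p,R,[([k[0],k[1],.335],down(14),9)])
E
```

```text
clock: 13.5
ee_pos: [0.5021, 0.22, 0.3442]
eef_rot: [-0.058, 0.998, -0.0, 0.005]
wrist_force: [-0.5, 0.1, -0.6]
opening: 0.06
t 13.5 p [0.5021 0.22   0.3442] yawy 96.61 z [ 0.009 -0.    -1.   ] F [-0.5  0.1 -0.6] T [0.01 0.01 0.01] op 0.05995177556385092 q [ 0.087  0.576 -0.907  1.839  0.548  0.989  0.632]
[0.5582699  0.09337259 0.1215    ]
[-0.0046, -0.0147, 0.0011] [0.0, 0.1, 9.2]
[-0.0069, -0.0138, 0.0011] [0.0, 0.1, 9.2]
[-0.009, -0.0125, 0.0011] [0.0, 0.1, 9.2]
[-0.0108, -0.0109, 0.0011] [0.0, 0.1, 9.2]
[-0.0124, -0.009, 0.0011] [0.0, 0.1, 9.2]
[-0.0137, -0.0069, 0.0011] [0.0, 0.1, 9.2]
[-0.0147, -0.0047, 0.0011] [0.0, 0.1, 9.2]
[-0.0152, -0.0023, 0.0011] [0.0, 0.1, 9.2]
[-0.0154, 0.0002, 0.001] [0.0, 0.1, 9.2]
```

```bash
python3 -m creep '[[[-0.005,-0.016,0],[0,0,10],0.06],[[-0.008,-0.015,0],[0,0,10],0.06],[[-0.010,-0.014,0],[0,0,10],0.06],[[-0.012,-0.012,0.001],[0,0,10],0.06],[[-0.014,-0.010,0.001],[0,0,10],0.06],[[-0.015,-0.008,0.001],[0,0,10],0.06],[[-0.016,-0.005,0.001],[0,0,10],0.06],[[-0.017,-0.002,0.001],[0,0,10],0.06]]' 40
python3 - <<'E'
from h import *
p,R=show(); P=np.load("P.npy"); k=W(P,[(.075,0,.1215)])[0]; print(k)
plan(p,R,[([k[0],k[1],.32],down(14),3)])
for n in("scene","top"):
    c=read_camera(n)
    x,y=(260,140) if n=="scene" else (220,155)
    a=c["pixels"][y:y+110,x:x+140,::-1]; cv2.imwrite(f"pics/h1_{n}.png",cv2.resize(a,None,fx=5,fy=5,interpolation=cv2.INTER_CUBIC))
E
```

```text
clock: 14.5
ee_pos: [0.5493, 0.0907, 0.3417]
eef_rot: [0.612, 0.791, 0.003, 0.005]
wrist_force: [-0.6, -0.9, -0.6]
opening: 0.0601
t 14.5 p [0.5493 0.0907 0.3417] yawy 14.6 z [ 0.012 -0.002 -1.   ] F [-0.6 -0.9 -0.6] T [ 0.05  0.02 -0.01] op 0.060145852405898495 q [ 0.096  0.498 -0.514  1.831  0.317  0.882 -0.312]
[0.5582699  0.09337259 0.1215    ]
[0.0001, 0.003, 0.0073] [0.2, 0.1, 0.2]
[0.0001, 0.0031, 0.0072] [0.2, 0.1, 0.2]
[0.0001, 0.0031, 0.0072] [0.2, 0.1, 0.2]
```

View pics/h1_scene.png

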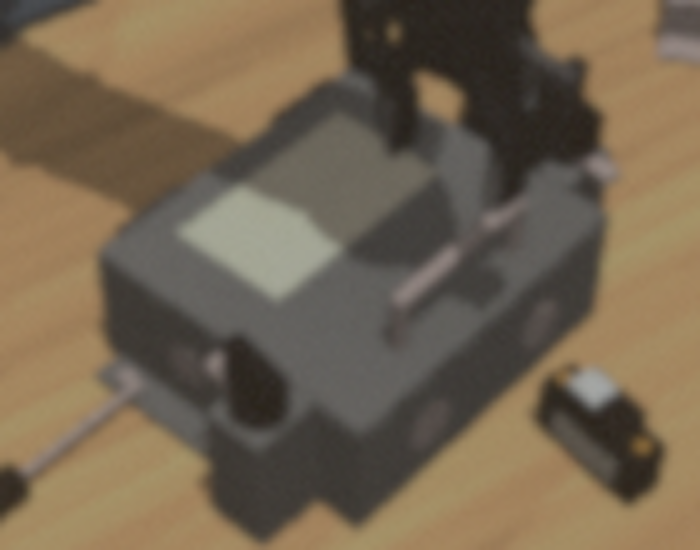

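View pics/h1_top.png

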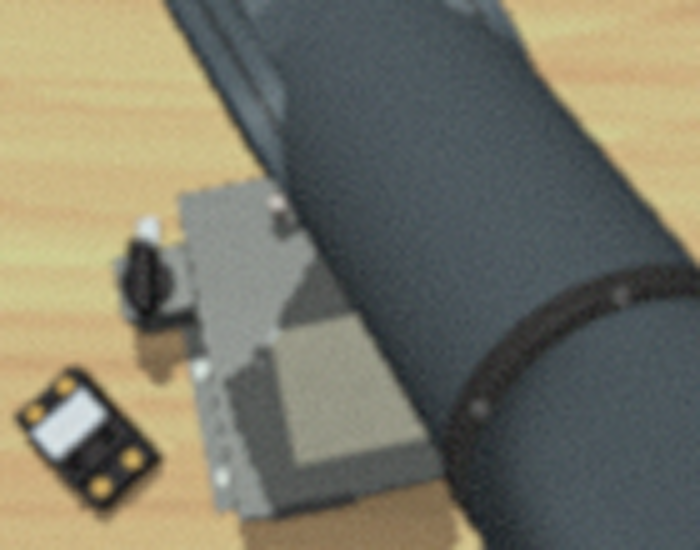

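The left dog (top zoom, about (147,230)) now points along +x, clear of the cover, so both knobs are undone. Next I go to the bar.

```bash
python3 -m creep '[[[0,0.003,0.007],[0.2,0.1,0.2],0.06],[[0,0.003,0.012],[0.2,0.1,0.2],0.06],[[0,0.003,0.014],[0,0,0],0.06],[[0,0,0.014],[0,0,0],0.06],[[0,0,0.010],[0,0,0],0.06],[[0,0,0.004],[0,0,0],0.06],[[0,0,0],[0,0,0],0.06],[[0,0,0],[0,0,0],0.06]]' 40
python3 - <<'E'
from h import *
p,R=show(); P=np.load("P.npy"); k=W(P,[(.075,0,.1215)])[0]; print(k)
plan(p,R,[([k[0],k[1],.2765],down(14),1)])
for n in("scene",):
    c=read_camera(n)
    x,y=(300,120)
    a=c["pixels"][y:y+90,x:x+110,::-1]; cv2.imwrite(f"pics/h2_{n}.png",cv2.resize(a,None,fx=6,fy=6,interpolation=cv2.INTER_CUBIC))
E
```

```text
clock: 15.6
ee_pos: [0.5582, 0.0946, 0.2754]
eef_rot: [0.609, 0.793, 0.0, 0.001]
wrist_force: [-0.3, 0.4, -0.5]
opening: 0.0601
t 15.6 p [0.5582 0.0946 0.2754] yawy 15.01 z [ 0.002 -0.    -1.   ] F [-0.3  0.4 -0.5] T [-0.01 -0.02  0.01] op 0.060094298324450866 q [ 0.059  0.594 -0.474  1.872  0.38   0.764 -0.362]
[0.5582699  0.09337259 0.1215    ]
[-0.0012, -0.0003, -0.0011] [0.1, 0.0, 1.0]
```

View pics/h2_scene.png

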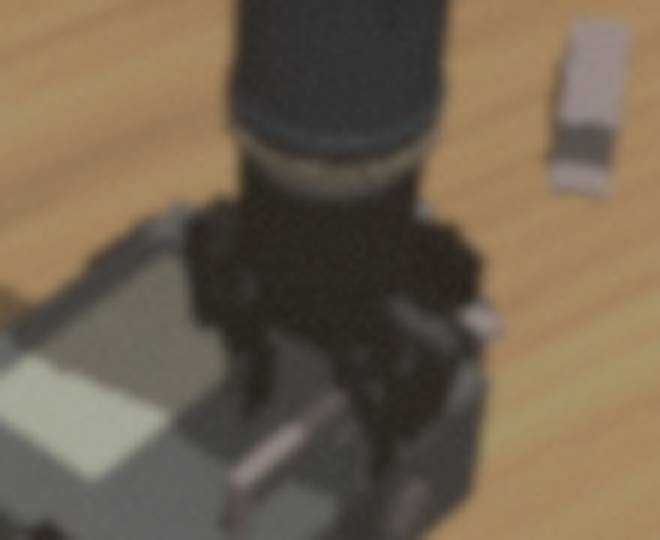

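The fingers straddle the bar, which is visible at about (240,470)–(340,400). I correct the yaw and close.

```bash
python3 -m creep '[[[-0.001,0,-0.001],[0,0,0.8],0.06],[[0,0,0],[0,0,0],0.03],[[0,0,0],[0,0,0],0],[[0,0,0],[0,0,0],0.0],[[0,0,0],[0,0,0],0.0],[[0,0,0],[0,0,0],0.0],[[0,0,0],[0,0,0],0.0],[[0,0,0],[0,0,0],0.0]]' 40
python3 -c "
from h import *
show()"
```

```text
clock: 16.65
ee_pos: [0.5584, 0.0935, 0.2775]
eef_rot: [0.615, 0.789, 0.001, 0.001]
wrist_force: [-0.8, 0.3, 2.2]
opening: 0.0097
t 16.65 p [0.5584 0.0935 0.2775] yawy 14.12 z [ 0.003 -0.001 -1.   ] F [-0.8  0.3  2.2] T [-0.05  0.22 -0.03] op 0.00965656607781323 q [ 0.059  0.59  -0.471  1.871  0.375  0.766 -0.371]
```

Gripped on the bar. Now the arc about the hinge, with the tool turning along with the cover.

```bash
cat >> h.py <<'E'
P=np.load("P.npy") 
def arc(th): # tool pose for cover angle th deg, tool following the cover
    a=np.radians(th); e=np.array([np.cos(P[2]),np.sin(P[2]),0]); u=np.array([0,0,1.])
    x=np.cos(a)*e+np.sin(a)*u; n=-np.sin(a)*e+np.cos(a)*u
    h=W(P,(-.1,0,.0805))[0]; g=h+.175*x+.041*n
    z=-n;y=x
    return g,g+.156*n,Ro.from_matrix(np.stack([np.cross(y,z),y,z],1))
def where():
    p,R,s=pose(); g=p+R.apply([0,0,.156]); h=W(P,(-.1,0,.0805))[0]; e=np.array([np.cos(P[2]),np.sin(P[2]),0])
    d=g-h; r=np.array([d@e,d[2]]); print("cover by bar",np.degrees(np.arctan2(r[1],r[0]))-13.186,"radius",np.hypot(*r)-.17974,"lat",d@[-e[1],e[0],0],"tilt",np.degrees(np.arccos(-R.as_matrix()[2,2])))
E
python3 -m creep '[[[0,-0.007,-0.006],[-2,0,0],0],[[0,-0.007,-0.006],[-2,0,0],0],[[0,-0.007,-0.006],[-2,0,0],0],[[0,-0.007,-0.006],[-2,0,0],0],[[0,-0.0105,-0.009],[-3,0,0],0],[[0,-0.0105,-0.009],[-3,0,0],0],[[0,-0.0105,-0.009],[-3,0,0],0],[[0,0,0],[0,0,0],0]]' 60
python3 -c "
from h import *
p,R=show();where()
g,t,Rt=arc(32);plan(p,R,[(t,Rt,5)])"
```

```text
clock: 17.65
ee_pos: [0.4938, 0.0771, 0.3198]
eef_rot: [0.608, 0.779, 0.121, 0.094]
wrist_force: [0.9, -0.1, -2.0]
opening: 0.009
t 17.65 p [0.4938 0.0771 0.3198] yawy 14.12 z [ 0.294  0.074 -0.953] F [ 0.9 -0.1 -2. ] T [-0.11  0.42 -0.02] op 0.00896826943598505 q [ 0.063  0.385 -0.42   2.136  0.478  0.379 -0.481]
cover by bar 16.995346170754626 radius 0.0005186332912433811 lat -8.637095502351199e-05 tilt 17.651782479485252
[0.0001, -0.011, -0.0078] [-2.9, -0.0, 0.0]
[0.0001, -0.0106, -0.0084] [-2.9, -0.0, 0.0]
[0.0001, -0.0102, -0.0089] [-2.9, -0.0, 0.0]
[0.0001, -0.0098, -0.0094] [-2.9, -0.0, 0.0]
[0.0001, -0.0093, -0.0099] [-2.9, -0.0, 0.0]
```

```bash
cat >> h.py <<'E'
def arc2(th,tilt):
    g=arc(th)[0]; R=arc(tilt)[2]; return g-R.apply([0,0,.156]),R
E
python3 -c "
from h import *
p,R=show()
S=[(21,18.5),(25,19.5),(28.5,20.5),(32,21.5)]
plan(p,R,[(*arc2(*a),1) for a in S]+[(*arc2(35,22),1),(*arc2(37,22),1)])"
```

```text
t 17.65 p [0.4938 0.0771 0.3198] yawy 14.12 z [ 0.294  0.074 -0.953] F [ 0.9 -0.1 -2. ] T [-0.11  0.42 -0.02] op 0.00896826943598505 q [ 0.063  0.385 -0.42   2.136  0.478  0.379 -0.481]
[0.0003, -0.006, -0.012] [-0.8, -0.1, 0.1]
[-0.0, -0.0065, -0.0119] [-1.0, 0.0, -0.0]
[0.0, -0.0066, -0.0103] [-1.0, 0.0, -0.0]
[-0.0, -0.007, -0.0101] [-1.0, 0.0, 0.0]
[0.0, -0.0054, -0.0085] [-0.5, 0.0, 0.0]
[0.0, -0.0029, -0.0056] [0.0, 0.0, 0.0]
```

```bash
python3 -m creep '[[[0,-0.006,-0.011],[-0.8,0,0],0],[[0,-0.0065,-0.012],[-1,0,0],0],[[0,-0.0065,-0.010],[-1,0,0],0],[[0,-0.007,-0.010],[-1,0,0],0],[[0,-0.005,-0.0085],[-0.5,0,0],0],[[0,0,0],[0,0,0],0],[[0,0,0],[0,0,0],0],[[0,0,0],[0,0,0],0]]' 60
python3 -c "
from h import *
p,R=show();where()
plan(p,R,[(*arc2(*a),1) for a in [(38,22.5),(41,22.5),(43.5,22.5),(45,22.5)]])"
```

```text
clock: 18.65
ee_pos: [0.4471, 0.0655, 0.3605]
eef_rot: [0.603, 0.774, 0.152, 0.118]
wrist_force: [1.4, 0.9, -1.1]
opening: 0.009
t 18.65 p [0.4471 0.0655 0.3605] yawy 14.11 z [ 0.366  0.093 -0.926] F [ 1.4  0.9 -1.1] T [-0.01 -0.03 -0.12] op 0.008969750777614516 q [ 0.14   0.249 -0.48   2.223  0.423  0.335 -0.434]
cover by bar 35.45474351776842 radius 0.0008867757195926418 lat 5.391600799222076e-05 tilt 22.20892077894357
[0.0002, -0.0053, -0.0067] [-0.3, -0.1, 0.1]
[0.0, -0.0047, -0.0081] [0.0, 0.0, 0.0]
[-0.0, -0.0043, -0.0066] [0.0, 0.0, 0.0]
[-0.0, -0.0027, -0.0039] [0.0, 0.0, 0.0]
```

```bash
python3 -m creep '[[[0,-0.005,-0.007],[0,0,0],0],[[0,-0.0045,-0.008],[0,0,0],0],[[0,-0.004,-0.0065],[0,0,0],0],[[0,-0.002,-0.003],[0,0,0],0],[[0,0,0],[0,0,0],0],[[0,0,0],[0,0,0],0],[[0,0,0],[0,0,0],0],[[0,0,0],[0,0,0],0]]' 60
python3 - <<'E'
from h import *
p,R=show();where()
plan(p,R,[(*arc2(45,22.2),1)])
for n in("scene","top"):
    c=read_camera(n)
    a=np.radians(45)
    pts=[]
    for y in(.11,-.11):
        for (l,o) in((.2,.0),(.2,.006)):
            pts.append((-.1+l*np.cos(a)-o*np.sin(a),y,.0805+l*np.sin(a)+o*np.cos(a)))
    im=c["pixels"][:,:,::-1].copy(); x,y=(260,110) if n=="scene" else (220,155)
    b=cv2.resize(im[y:y+120,x:x+140],None,fx=5,fy=5,interpolation=cv2.INTER_CUBIC)
    q=((proj(c,W(P,pts))-[x,y]+.5)*5).astype(int); cv2.line(b,q[0],q[2],(0,0,255),1);cv2.line(b,q[1],q[3],(0,255,0),1)
    cv2.imwrite(f"pics/c1_{n}.png",b)
E
```

```text
clock: 19.65
ee_pos: [0.4245, 0.0598, 0.3783]
eef_rot: [0.603, 0.774, 0.153, 0.118]
wrist_force: [1.9, 1.1, 0.1]
opening: 0.0085
t 19.65 p [0.4245 0.0598 0.3783] yawy 14.1 z [ 0.368  0.094 -0.925] F [1.9 1.1 0.1] T [-0.02 -0.11 -0.07] op 0.008540489925004287 q [ 0.216  0.19  -0.547  2.242  0.338  0.364 -0.351]
cover by bar 44.69444597851436 radius 0.0014527125036797872 lat 0.00012478353890674578 tilt 22.311348790611156
[0.0003, -0.0014, 0.0001] [0.1, -0.2, 0.1]
```

View pics/c1_scene.png

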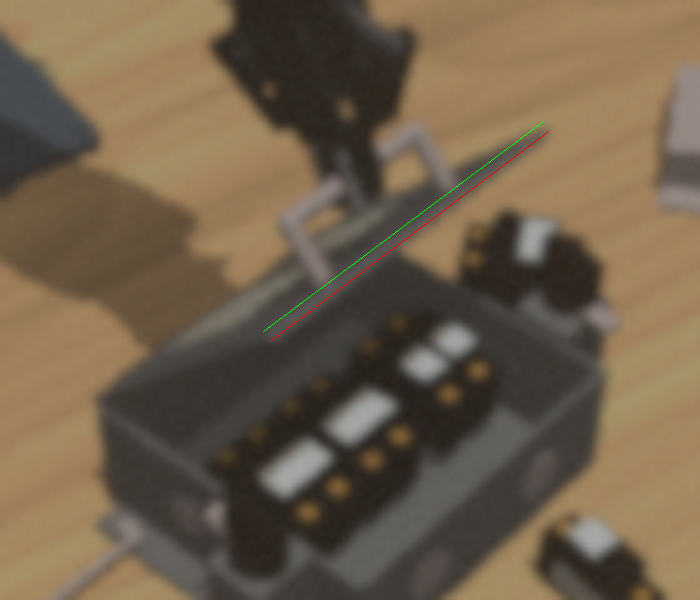

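View pics/c1_top.png

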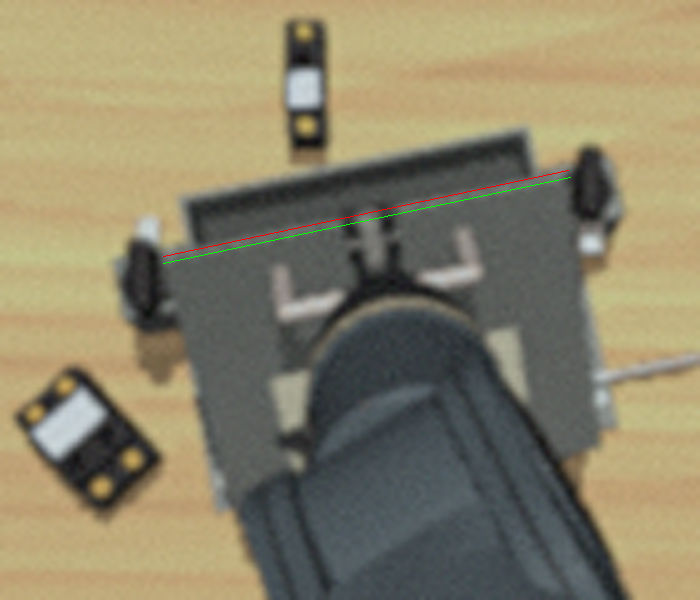

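The scene view shows the cover raised with breakers visible inside. Its free edge (270,340)–(548,128) lies on the 45° overlay, the bar is in the fingers at about (345,190), and both dogs are off. I'll check the angle more finely.

```bash
python3 - <<'E'
from h import *
c=read_camera("scene"); x,y=305,125
b=cv2.resize(c["pixels"][y:y+60,x:x+75,::-1],None,fx=10,fy=10,interpolation=cv2.INTER_CUBIC)
for th,col in((43,(255,0,0)),(45,(0,0,255)),(47,(0,255,0))):
    a=np.radians(th);f=lambda l,o,yy:(-.1+l*np.cos(a)-o*np.sin(a),yy,.0805+l*np.sin(a)+o*np.cos(a))
    q=((proj(c,W(P,[f(.2,.0,.11),f(.2,.0,-.11),f(.175,.041,.05),f(.175,.041,-.05),f(.0,.006,.11),f(.2,.006,.11)]))-[x,y]+.5)*10).astype(int)
    cv2.line(b,q[0],q[1],col,1);cv2.line(b,q[2],q[3],col,1)
cv2.imwrite("pics/c2.png",b)
where()
E
```

```text
cover by bar 44.709702110558666 radius 0.0014453072284671964 lat 0.00013682558358518946 tilt 22.312325186906698
```

View pics/c2.png

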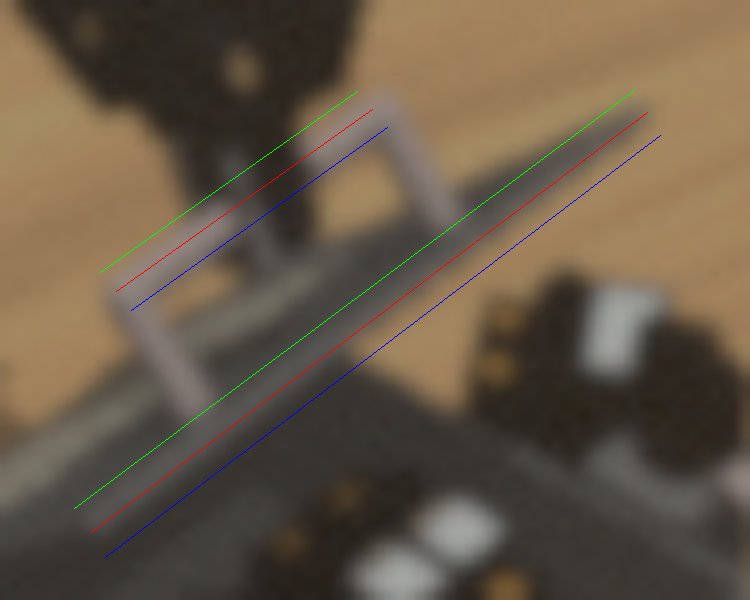

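```bash
python3 - <<'E'
from h import *
show()
for i in range(4): read_camera("top")
show();where()
c=read_camera("top"); cv2.imwrite("pics/final_top.png",c["pixels"][:,:,::-1])
E
```

```text
t 19.8 p [0.4245 0.0598 0.3783] yawy 14.1 z [ 0.368  0.094 -0.925] F [ 2.9  0.2 -1.3] T [-0.01 -0.15 -0.09] op 0.008611525022383078 q [ 0.216  0.19  -0.547  2.242  0.338  0.364 -0.351]
t 20.0 p [0.4244 0.0598 0.3783] yawy 14.1 z [ 0.368  0.094 -0.925] F [ 2.9  0.7 -0.3] T [ 0.07 -0.2  -0.07] op 0.009041665420501882 q [ 0.216  0.19  -0.547  2.242  0.338  0.364 -0.351]
cover by bar 44.72831691325045 radius 0.0014450013598657219 lat 0.00015034145515477044 tilt 22.313660540290265
```

View pics/final_top.png

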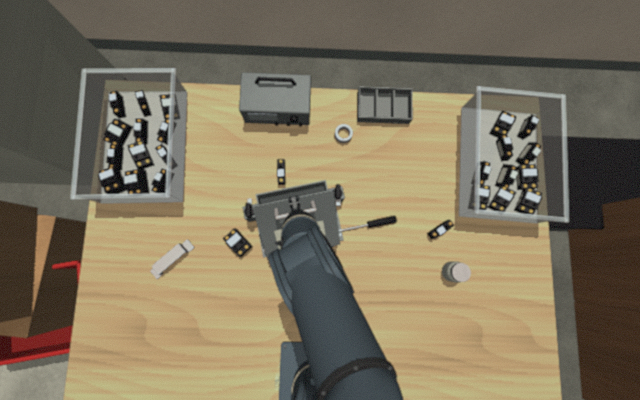

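The final top view shows all bystanders at their starting pixels: breaker_a (281,172), breaker_b (237,242), breaker_c (440,230), bracket (172,258), jar (457,272), collar (343,133), screwdriver (370,225). The arm is still and holding the bar, so I hand in.

```bash
python3 -c "
from workcell import *
print(sign_off()); print(state()['clock'])"
```

```text
the job is handed in; nothing more can be done
None
the job is handed in; nothing more can be done
```

Both knobs are undone and the cover is held by its bar at about 45°; I handed the job in at 20 s of the 51 s allowed.

- **Knobs:** I turned the right knob first, then the left, each counterclockwise until it hit its stop. The wrist torque rose to about 2.6 N m on the right and at least 1.5 N m on the left. The tool ended about 7° past the nominal stop angle, which I put down to the gripper giving slightly. In the images both dogs are clear of the cover.
- **Cover:** Only then did I grip the bar and swing the cover up. The tool position gives 44.7°, and the camera overlay matches 45° to within about 1°.
- **Grip:** The arm was still at hand-in, with the bar held at 60 N and wrist forces of about 3 N. The finger opening read 8.5–9 mm on the 11 mm bar. That is a bit low, as the 14 mm knobs also read low, but the images show the bar between the pads.
- **Tool tilt:** The tool leans only 22°, because a wrist joint was nearing its limit. The bar therefore turned in the pads over the last part of the swing.
- **Bench:** By eye, every other item is at its original spot in the last top view.

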